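Set the bench transformer's dial and switch its output on

ROBOT

A 6-joint arm with a two-finger parallel gripper is mounted at the origin on the work surface. World frame = base frame: x ahead of the robot, y to its left, z up, the work surface at z = 0. Lengths are in m, angles in rad, forces in N, time in s.
With the tool pointing down it reaches from about 0.325 to 0.775 m from the base axis. Payload 5.5 kg.
Tool frame: the origin (TCP) lies at the very end of the fingers, on their centre line; the grasp point (between the pads) lies 19 mm behind it; z points along the fingers, y is the direction in which the jaws open and shut (so a half turn about z gives the same grasp; the last joint's range is limited). The gripper opens to 85 mm and grips with 20 to 120 N. Pads are 22 mm wide; open, the fingers measure 114 mm over their backs; the gripper's body (76 mm by 85 mm) begins 54 mm behind the grasp point. The pads swing forward as they close: fully open they stand 13 mm farther back than shut.
Start: joints at [1.234, 0.091, 1.231, -0, 1.82, -0.057], TCP at [0.166, 0.577, 0.231] pointing down, gripper open.
Joint ranges: [-2.87, 2.87], [-0.86, 2.18], [0.17, 2.46], [-1.51, 4.65], [0.06, 2.69], [-2.65, 2.65]. Speed limits (rad/s): [2.57, 2.57, 3.01, 3.14, 3.14, 3.14].

INTERFACE

Orientations are given as a unit quaternion [w, x, y, z].
In Python, from bench import robot, viewer, hand_in gives the robot as it stands.
- The arm moves only by the shell command python3 -m pendant 'ROWS' [FORCE]. ROWS is JSON, a list of rows, each an object with "slide": the shift along the world's x, y, z in m, a list of three; "rotation": the turn, a rotation vector about the world's x, y, z in degrees, a list of three; "hand": the closure, from 0 (fully open) to 1 (shut). In form: [{"slide": [tx, ty, tz], "rotation": [rx, ry, rz], "hand": hand}, ...]. A call has 1 to 5 rows; each row is the pose to reach, as a shift and turn from the pose commanded when the call began; what a row does not reach only later rows make up. A row lasts 1/12 s, in which the tool goes at most 41.7 mm and 7.16 degrees, less where a joint would pass 70% of its speed; a pose out of reach is approached as far as the arm can. A call with a gripper value outside its range is refused whole. The fingers move at their own pace and stop on an object; FORCE is the grip in N (left out, the last holds). Time passes only in rows, so rows that repeat a pose let the fingers close. It gives the time, the measured TCP pose, the force and the opening at its end, in the units of the state.
- robot.observe(): the state, without advancing time (a new reading comes with each control period).
- viewer.grab_frame(name): name is "side" or "top"; returns a dict with "img" (420x560x3 uint8, red, green, blue), "fx", "fy", "cx", "cy" (pixels), "cam_to_world" (4x4, takes a point from camera to world coordinates). Camera axes: x right, y down, z forward; pixel columns grow to the right and rows downward; lengths in m; the calibration is good to about 2 mm. A picture is of the moment at which its call begins. There is no depth.
- hand_in(): hands the job in, once; it reports no verdict.
Trained networks look in a picture, given as the dict that the camera call returned (one of the last four; its "shot" number tells which), for a name from the list of things; names that differ only in an ending like _2 or _b are one class to them, and where a whole thing is asked for, a point or a joint stands for the part that bears it (a point fixed in the world has none). Each returns a list of dicts, best first, with "p" (0 to 1); they miss things now and then, are a little off and sometimes report something else, mostly with a low value. They report only what shows in the picture. A call takes as long as a camera call.
- viewer.find_in(picture, name): "position" ([x, y, z] in m, in world coordinates, good to about 4 mm: the middle of the surface that is visible of it).
- viewer.mark_of(picture, name): "position" ([x, y, z] in m, in world coordinates, good to about 4 mm: a listed point, or the origin of a listed thing).
The state is a dict: "time": time; "joint_pos": joint angles; "qd": joint speeds; "joint_torque": joint torques, N m; "tool_pos": TCP position; "eef_rot": TCP orientation; "contact_force": force on the tool from outside, world axes, zero at the start; "wrist_torque": the same for the moment, N m; "grip_width": finger opening in m.
Only numpy, scipy, OpenCV 4.12 (cv2) and the standard library are available. Lean on these libraries where they do the work, as an engineer would, in place of code of your own. Each camera call takes 0.05 s, during which the arm holds its last target.

TASK

On the bench stands a grey transformer with a big black and dark grey dial on top. Push the dial round (it has a notch for the fingertips) until the white index mark lines up with the one long line of the scale ring; only then press the round button on the transformer's deck fully down and let it come back up. Leave the dial on the line, and do not lift or push about the other things on the bench and deck.

Things in the scene. Friction and masses are not known exactly. Their poses are not given: they have to be found in the camera images.
- station: the transformer: a fixed grey box, 250 mm (its x) by 180 mm (its y), flat dark deck 100 mm above the bench. Origin at the centre of its underside; its -x side roughly faces the robot. It carries the dial (axis 30 mm to +x of the centre), the scale ring around it, and the button near the corner at -x, -y.
- dial_axis (a point): the dial's upright axis, at deck height (100 mm above the bench). The dial has a black skirt disc 134 mm across, its top 6 mm above the deck, and on it a raised dark grey round body 120 mm across, its flat top 26 mm above the deck. The body has one notch, opposite the index mark.
- dial (a joint): angle of the dial, rad, growing anticlockwise seen from above; at 0 the mark points to the transformer's +x. Stops at -2.7 and +2.7. It starts anticlockwise of the long line, so it has to be turned clockwise, by 0.5 to 4.2 rad, away from the + stop. Light friction (0.06 N m, about 1.3 N at the notch): it stays where it is left.
- dial_notch (a point): middle of the notch's floor, 48 mm off the axis, 106 mm above the bench; turns with the dial. The notch is open above and at the rim, reaches in to 31 mm from the axis, spans about 130 degrees between two end walls 20 mm high. A fingertip standing in it and moved in a circle about the axis pushes an end wall and turns the dial.
- dial_index (a point): outer end of the index mark, at the skirt's edge, 67 mm from the axis, 106 mm above the bench; turns with the dial. The mark is a white line 5 mm wide that runs outwards over the dial's top, down its side and over the skirt.
- target_line (a point): inner end of the long line on the scale ring, 67 mm from the axis, 103 mm above the bench; fixed during the run. The ring is a flat aluminium disc 172 mm across around the dial; of its dark radial lines one is 17 mm long and 5 mm wide, the others 5 mm by 1.5 mm. With the mark on the line this point is right under the index point.
- go (a joint): travel of the push button, m: 0 up, 0.006 fully down; a spring returns it; fully down takes about 5 N
- go_top (a point): centre of the top of the button's grey cap (28 mm across), 122 mm above the bench when up; the cap stands 10 mm proud of its black housing (44 mm across) and is pressed straight down
- tip_pot: small round steel pot with a stepped top, 28 mm across, 40 mm tall, standing on the transformer's deck beside the button; origin at the centre of its underside. Not to be moved.
- spool: solder spool, 60 mm across, 42 mm tall, standing on the bench on the +y side of the transformer; origin at the centre of its underside. Not to be moved.
- board_holder: wooden block 90 x 60 x 18 mm with a clothespin and a little circuit board on it, on the bench in front of the transformer; origin at the centre of its underside. Not to be moved.
- pliers: pliers lying on the bench on the -y side of the transformer, about 150 mm long and 12 mm thick; origin at the pivot. Not to be moved.
- screwdriver: screwdriver, 170 mm long, lying on the bench in front of the transformer; origin in its middle. Not to be moved.
- iron_stand: soldering iron in a coil stand on a 120 x 80 mm foot, about 185 mm tall, on the bench well to the +y side; origin at the centre of its underside. Not to be moved.
- tin: round tin of brass wool, 68 mm across, 34 mm tall, on the bench well to the -y side; origin at the centre of its underside. Not to be moved.

How it is judged:
By the outcome, as a careful person would: the job done as asked, in the order asked, and still so for the second after the job is handed in, with the robot touching nothing.
It also fails if it takes over 64 s, if anything falls off the work surface, if the arm or the gripper's body presses on something with over 40 N, if the wrist force passes 120 N, or if a joint passes its speed limit or range.

## Working session

There is one attempt and no reset: what is moved stays moved. The work goes in short steps, Python scripts to look and compute and a shell command to move; the robot and the scene stay as the last step left them, time stands still between calls to the robot, and variables do not carry over. Pictures are saved under pics/ and viewed, and the job is handed in when it is done.

```bash
ls; mkdir -p pics
cat > h.py <<'E'
import numpy as np, cv2
from bench import robot, viewer
def save(f,name): cv2.imwrite('pics/'+name,f['img'][:,:,::-1])
def ray(f,u,v,z):
    M=np.array(f['cam_to_world']); d=M[:3,:3]@np.array([(u-f['cx'])/f['fx'],(v-f['cy'])/f['fy'],1]); o=M[:3,3]
    return o+d*(z-o[2])/d[2]
def pix(f,p):
    M=np.linalg.inv(np.array(f['cam_to_world'])); q=M[:3,:3]@np.array(p)+M[:3,3]
    return np.array([f['fx']*q[0]/q[2]+f['cx'],f['fy']*q[1]/q[2]+f['cy']])
E
python3 - <<'E'
from h import *
s=robot.observe(); print(s)
for n in ['top','side']:
    f=viewer.grab_frame(n); save(f,n+'0.png'); print(n,np.round(f['cam_to_world'],3).tolist(),f['fx'])
    for k in ['station','dial_axis','dial_notch','dial_index','target_line','go_top','tip_pot','spool']:
        print(k,[(np.round(d['position'],3).tolist(),round(d['p'],2),np.round(pix(f,d['position'])).tolist()) for d in viewer.mark_of(f,k)[:2]])
E
```

```text
pics
{'time': 0.0, 'joint_pos': array([ 1.23430701e+00,  9.18602811e-02,  1.23189317e+00,  4.26511039e-06,
        1.81979258e+00, -5.66831413e-02]), 'qd': array([-0.00105096,  0.00013411,  0.0008194 ,  0.00086634, -0.00055557,
       -0.00092893]), 'joint_torque': array([-2.31157392e-04, -4.58738065e+01, -4.18017054e+01, -2.33072365e-05,
        1.19033642e-02,  1.98034570e-06]), 'tool_pos': array([0.16559889, 0.57640116, 0.2301459 ]), 'eef_rot': array([-1.92796298e-04,  1.39446566e-01,  9.90229116e-01, -9.57470870e-04]), 'contact_force': array([0.92130729, 0.22972935, 0.12984034]), 'wrist_torque': array([ 0.06709183, -0.02743642,  0.03979088]), 'grip_width': 0.08514191122653673}
top [[-0.008, -0.998, 0.062, 0.467], [-1.0, 0.007, -0.01, 0.051], [0.01, -0.062, -0.998, 1.163], [0.0, 0.0, 0.0, 1.0]] 524.7529109473697
station [([0.553, 0.09, -0.002], 0.9, [252.0, 212.0]), ([0.344, 0.085, -0.003], 0.51, [254.0, 307.0])]
dial_axis [([0.58, 0.102, 0.097], 0.64, [244.0, 195.0])]
dial_notch [([0.625, 0.079, 0.108], 0.61, [255.0, 173.0]), ([0.615, 0.046, 0.106], 0.25, [271.0, 177.0])]
dial_in
[... 316 characters left out ...]
1.0])]
side [[-0.857, -0.258, 0.447, 0.191], [-0.515, 0.467, -0.719, 0.577], [-0.023, -0.846, -0.533, 0.52], [0.0, 0.0, 0.0, 1.0]] 385.81702285046157
station [([0.551, 0.091, -0.001], 0.89, [252.0, 265.0])]
dial_axis [([0.582, 0.104, 0.098], 0.9, [232.0, 224.0])]
dial_notch [([0.624, 0.077, 0.111], 0.56, [223.0, 206.0]), ([0.563, -0.159, 0.002], 0.26, [303.0, 205.0])]
dial_index [([0.525, 0.138, 0.101], 0.93, [246.0, 241.0])]
target_line [([0.618, 0.044, 0.102], 0.76, [235.0, 203.0]), ([0.42, -0.096, 0.002], 0.63, [347.0, 235.0])]
go_top [([0.485, 0.009, 0.122], 0.56, [300.0, 204.0])]
tip_pot [([0.446, 0.111, 0.098], 0.81, [292.0, 248.0])]
spool [([0.553, 0.24, 0.003], 0.79, [204.0, 312.0])]
```

Run:
```python
import cv2
a=cv2.imread('pics/top0.png')[130:330,170:370]; cv2.imwrite('pics/top0c.png',cv2.resize(a,(600,600),interpolation=cv2.INTER_CUBIC))
a=cv2.imread('pics/side0.png')[150:300,160:360]; cv2.imwrite('pics/side0c.png',cv2.resize(a,(800,600),interpolation=cv2.INTER_CUBIC))
```

```text
(no output)
```

View pics/top0c.png

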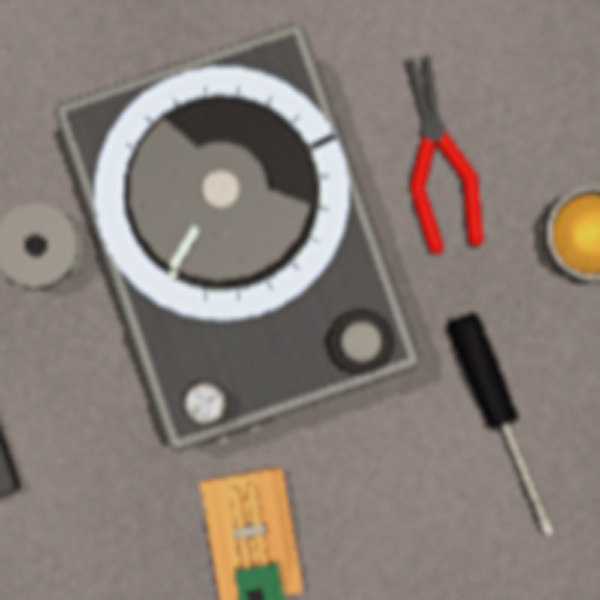

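View pics/side0c.png

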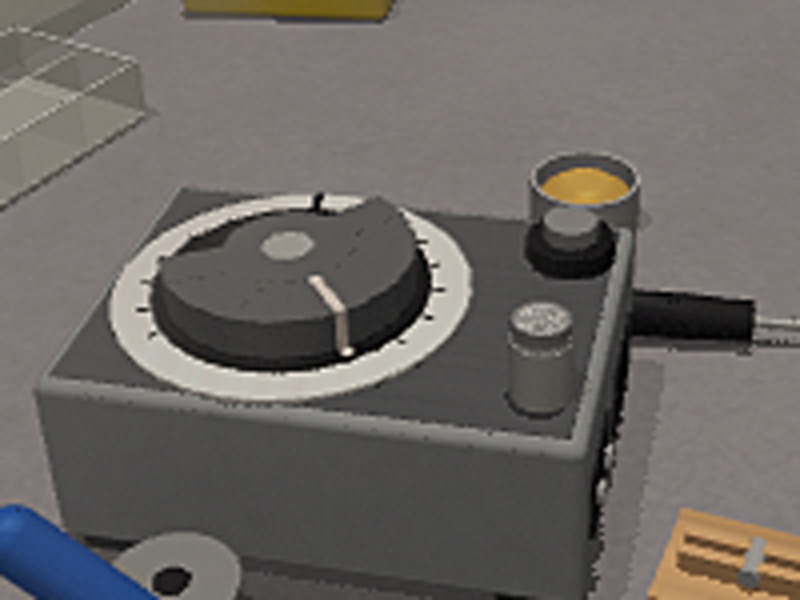

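View pics/top0.png

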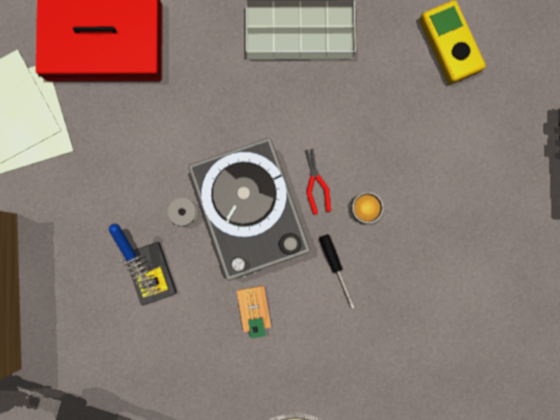

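The top view shows the mark at the lower left (227,221), the notch at the upper right and the long line at the right (278,177). The dial needs about 216° clockwise. Next I'll refine the axis and angles.

```bash
cat >> h.py <<'E'
def ring(f,ax=(0.581,0.103)):
    # fit ring outer edge
    im=f['img']; g=im.min(axis=2)
    pts=[]
    for a in np.arange(0,2*np.pi,0.05):
        r=np.arange(0.075,0.098,0.0005)
        v=[g[int(round(q[1])),int(round(q[0]))] for q in [pix(f,[ax[0]+x*np.cos(a),ax[1]+x*np.sin(a),0.103]) for x in r]]
        d=np.diff(np.array(v,float).round()); i=np.argmin(d)
        if d[i]<-40: pts.append([ax[0]+r[i]*np.cos(a),ax[1]+r[i]*np.sin(a)])
    p=np.array(pts); A=np.c_[2*p,np.ones(len(p))]; s=np.linalg.lstsq(A,(p**2).sum(1),rcond=None)[0]
    for _ in range(2):
        e=abs(np.hypot(*(p-s[:2]).T)-np.sqrt(s[2]+s[0]**2+s[1]**2)); k=e<0.003
        s=np.linalg.lstsq(A[k],(p[k]**2).sum(1),rcond=None)[0]
    return s[:2],np.sqrt(s[2]+s[0]**2+s[1]**2),k.sum()
def polar(f,ax,r,z):
    a=np.deg2rad(np.arange(-180,180,0.5)); 
    m=np.array([pix(f,[ax[0]+r*np.cos(t),ax[1]+r*np.sin(t),z]) for t in a],np.float32)
    g=cv2.remap(f['img'].astype(np.float32).mean(axis=2).astype(np.float32),m[None,:,0],m[None,:,1],cv2.INTER_LINEAR)[0]
    return np.rad2deg(a),g
def line_angle(f,ax,z,rs,dark):
    G=np.mean([polar(f,ax,r,z)[1] for r in rs],axis=0); a=polar(f,ax,rs[0],z)[0]
    h=G-np.median(G); h=-h if dark else h
    i=np.argmax(h); k=[(i+j)%720 for j in range(-12,13)]; w=np.clip(h[k]-0.3*h[i],0,None)
    return a[i]+0.5*np.sum(w*np.arange(-12,13))/w.sum(), h[i]
E
python3 - <<'E'
from h import *
f=viewer.grab_frame('top')
print(ray(f,243.3,192.7,0.126))
for n in ['top','side']:
    f=viewer.grab_frame(n)
    c,r,k=ring(f); print(n,c,r,k)
    print('target',line_angle(f,c,0.103,[.078,.080,.082],True))
    print('index top',line_angle(f,c,0.126,[.035,.04,.045,.05,.055],False),'skirt',line_angle(f,c,0.106,[.0625,.064,.0655],False))
E
```

```text
[0.5821807  0.10148998 0.126     ]
top [0.58268145 0.10223445] 0.08607059378139403 115
target (np.float64(-63.42552107653412), np.float32(132.10791))
index top (np.float64(148.4261800369513), np.float32(94.60431)) skirt (np.float64(148.92059801771387), np.float32(106.6788))
side [0.58202766 0.10191848] 0.08574384853640926 119
target (np.float64(-63.33123402729791), np.float32(179.89731))
index top (np.float64(149.58131493679645), np.float32(103.19162)) skirt (np.float64(149.35539779613094), np.float32(155.18776))
```

```bash
python3 -m pendant '[{"slide":[0,0,0.04],"rotation":[0,0,0],"hand":1},{"slide":[0.02,-0.02,0.07],"rotation":[0,0,0],"hand":1},{"slide":[0.045,-0.05,0.07],"rotation":[0,0,0],"hand":1},{"slide":[0.07,-0.08,0.07],"rotation":[0,0,0],"hand":1},{"slide":[0.095,-0.11,0.07],"rotation":[0,0,0],"hand":1}]' 30
python3 -m pendant '[{"slide":[0.025,-0.03,0],"rotation":[0,0,0],"hand":1},{"slide":[0.05,-0.06,0],"rotation":[0,0,0],"hand":1},{"slide":[0.075,-0.09,0],"rotation":[0,0,0],"hand":1},{"slide":[0.1,-0.12,0],"rotation":[0,0,0],"hand":1},{"slide":[0.125,-0.15,0],"rotation":[0,0,0],"hand":1}]'
python3 -m pendant '[{"slide":[0.025,-0.03,0],"rotation":[0,0,0],"hand":1},{"slide":[0.05,-0.06,0],"rotation":[0,0,0],"hand":1},{"slide":[0.075,-0.09,0],"rotation":[0,0,0],"hand":1},{"slide":[0.1,-0.12,0],"rotation":[0,0,0],"hand":1},{"slide":[0.125,-0.15,0],"rotation":[0,0,0],"hand":1}]'
```

```text
time: 1.47
tool_pos: [0.2614, 0.4657, 0.3021]
eef_rot: [0.0, 0.139, 0.99, 0.001]
contact_force: [0.6, -0.0, -0.1]
grip_width: 0.0252
time: 1.88
tool_pos: [0.3865, 0.315, 0.3016]
eef_rot: [0.0, 0.139, 0.99, 0.0]
contact_force: [-0.0, -0.2, -0.7]
grip_width: 0.0001
time: 2.3
tool_pos: [0.5116, 0.1649, 0.3015]
eef_rot: [0.0, 0.14, 0.99, 0.0]
contact_force: [1.0, 1.0, 0.6]
grip_width: -0.0002
```

```bash
python3 -m pendant '[{"slide":[0.028,-0.024,-0.02],"rotation":[0,0,0],"hand":1},{"slide":[0.056,-0.048,-0.04],"rotation":[0,0,0],"hand":1},{"slide":[0.084,-0.073,-0.06],"rotation":[0,0,0],"hand":1},{"slide":[0.1115,-0.097,-0.08],"rotation":[0,0,0],"hand":1},{"slide":[0.1115,-0.097,-0.1],"rotation":[0,0,0],"hand":1}]'
python3 -m pendant '[{"slide":[0,0,-0.03],"rotation":[0,0,0],"hand":1},{"slide":[0,0,-0.05],"rotation":[0,0,0],"hand":1},{"slide":[0,0,-0.06],"rotation":[0,0,0],"hand":1},{"slide":[0,0,-0.06],"rotation":[0,0,0],"hand":1}]'
python3 - <<'E'
from h import *
print(robot.observe()['tool_pos'])
f=viewer.grab_frame('side'); save(f,'side1.png'); cv2.imwrite('pics/side1c.png',cv2.resize(f['img'][100:300,160:400,::-1],(720,600)))
E
```

```text
time: 2.72
tool_pos: [0.6252, 0.0647, 0.198]
eef_rot: [-0.0, 0.142, 0.99, -0.001]
contact_force: [0.4, 0.5, -0.1]
grip_width: 0.0002
time: 3.05
tool_pos: [0.6208, 0.0695, 0.1378]
eef_rot: [-0.003, 0.139, 0.99, -0.001]
contact_force: [-0.8, -0.2, 0.4]
grip_width: 0.0002
[0.62079356 0.06954579 0.1378106 ]
```

View pics/side1c.png

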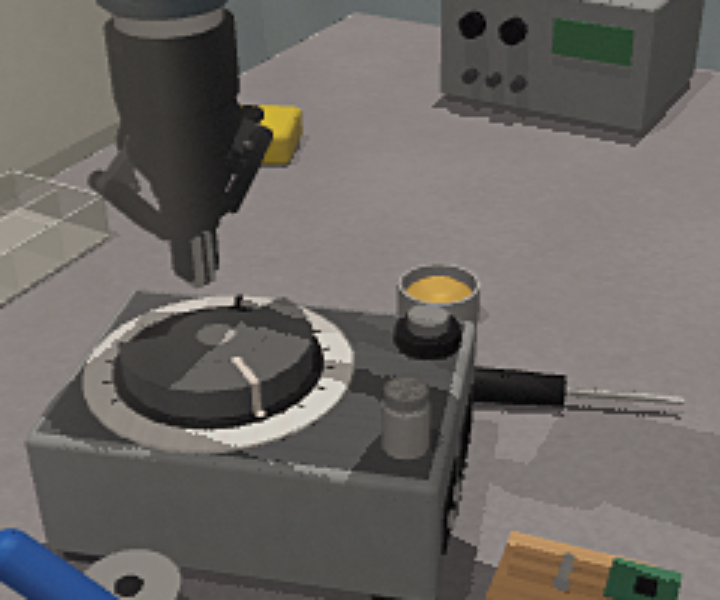

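The closed fingers hang above the notch (tips at about (200,280) in the crop) and the dial hasn't moved. Now I'll lower into the notch.

```bash
python3 -m pendant '[{"slide":[0,0,-0.01],"rotation":[0,0,0],"hand":1},{"slide":[0,0,-0.02],"rotation":[0,0,0],"hand":1},{"slide":[0,0,-0.027],"rotation":[0,0,0],"hand":1},{"slide":[0,0,-0.027],"rotation":[0,0,0],"hand":1}]'
python3 - <<'E'
from h import *
for _ in range(3):
    f=viewer.grab_frame('side');print(robot.observe()['tool_pos'],robot.observe()['contact_force'])
# arc slides from -40deg
c=np.array([.5823,.102]);P=lambda a:c+.053*np.array([np.cos(np.deg2rad(a)),np.sin(np.deg2rad(a))])
a0=-40
for k in range(5):
    print(a0,[np.round(P(a0-12*j)-P(a0),4).tolist() for j in range(1,6)]); a0-=60
E
```

```text
time: 3.43
tool_pos: [0.6214, 0.0698, 0.1124]
eef_rot: [-0.001, 0.139, 0.99, -0.0]
contact_force: [-0.7, 0.8, -0.3]
grip_width: 0.0001
[0.62163653 0.06975089 0.11320394] [-0.12225967 -0.55159809 -0.03926762]
[0.62201175 0.06972199 0.1140547 ] [-0.75387001 -0.23066666  0.50673736]
[0.62228008 0.06975194 0.11456169] [-0.49378653  0.06707179 -0.49858303]
-40 [[-0.008, -0.0077], [-0.0174, -0.0136], [-0.0278, -0.0174], [-0.0388, -0.0189], [-0.0498, -0.0181]]
-100 [[-0.0107, 0.0031], [-0.0204, 0.0083], [-0.0289, 0.0154], [-0.0357, 0.0241], [-0.0406, 0.0341]]
-160 [[-0.0027, 0.0108], [-0.0031, 0.0218], [-0.0011, 0.0327], [0.003, 0.043], [0.0092, 0.0522]]
-220 [[0.008, 0.0077], [0.0174, 0.0136], [0.0278, 0.0174], [0.0388, 0.0189], [0.0498, 0.0181]]
-280 [[0.0107, -0.0031], [0.0204, -0.0083], [0.0289, -0.0154], [0.0357, -0.0241], [0.0406, -0.0341]]
```

```bash
python3 -m pendant '[{"slide":[-0.008,-0.0077,0],"rotation":[0,0,0],"hand":1},{"slide":[-0.0174,-0.0136,0],"rotation":[0,0,0],"hand":1},{"slide":[-0.0278,-0.0174,0],"rotation":[0,0,0],"hand":1},{"slide":[-0.0388,-0.0189,0],"rotation":[0,0,0],"hand":1},{"slide":[-0.0498,-0.0181,0],"rotation":[0,0,0],"hand":1}]'
python3 - <<'E'
from h import *
f=viewer.grab_frame('side'); p=robot.observe()['tool_pos']; d=p[:2]-[.5823,.102]; print(p,np.hypot(*d),np.rad2deg(np.arctan2(d[1],d[0])))
c=(.5823,.102); print(line_angle(f,c,0.126,[.035,.04,.045,.05,.055],False),line_angle(f,c,0.106,[.0625,.064,.0655],False))
cv2.imwrite('pics/side2c.png',cv2.resize(f['img'][100:300,160:400,::-1],(720,600)))
E
```

```text
time: 4.0
tool_pos: [0.573, 0.0511, 0.1155]
eef_rot: [0.002, 0.14, 0.99, 0.0]
contact_force: [2.4, 0.1, 0.5]
grip_width: -0.0002
[0.57143261 0.05155247 0.11561252] 0.051604785836373075 -102.15685925202423
(np.float64(-55.021426610781646), np.float32(103.0057)) (np.float64(132.63555725934637), np.float32(94.21078))
```

View pics/side2c.png

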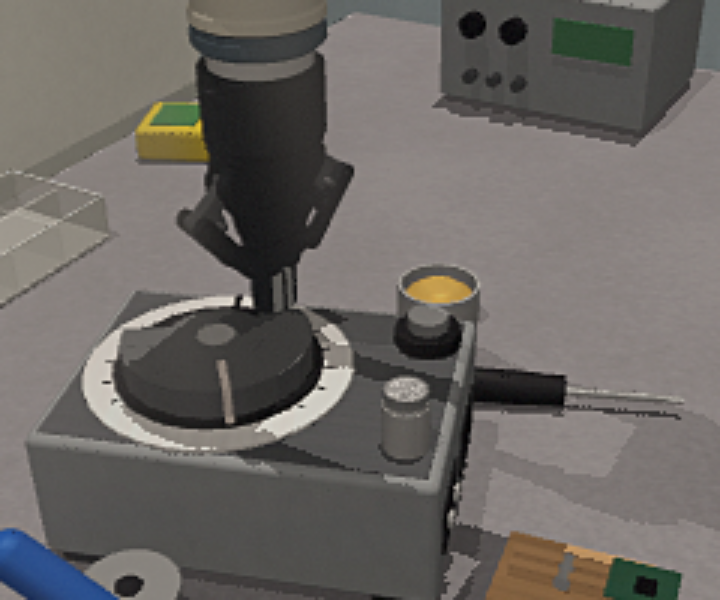

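The finger pushes the wall and the mark has moved from 149° to about 132° (mark foot near (230,420) in the crop). Continuing along the arc.

```bash
python3 -m pendant '[{"slide":[-0.0107,0.0031,-0.001],"rotation":[0,0,0],"hand":1},{"slide":[-0.0204,0.0083,-0.002],"rotation":[0,0,0],"hand":1},{"slide":[-0.0289,0.0154,-0.002],"rotation":[0,0,0],"hand":1},{"slide":[-0.0357,0.0241,-0.002],"rotation":[0,0,0],"hand":1},{"slide":[-0.0406,0.0341,-0.002],"rotation":[0,0,0],"hand":1}]'
python3 - <<'E'
from h import *
f=viewer.grab_frame('side'); p=robot.observe()['tool_pos']; d=p[:2]-[.5823,.102]; print(p,np.hypot(*d),np.rad2deg(np.arctan2(d[1],d[0])))
c=(.5823,.102); print(line_angle(f,c,0.126,[.035,.04,.045,.05,.055],False),line_angle(f,c,0.106,[.0625,.064,.0655],False))
E
```

```text
time: 4.47
tool_pos: [0.5315, 0.0861, 0.1128]
eef_rot: [0.0, 0.14, 0.99, -0.0]
contact_force: [2.0, -1.1, 0.4]
grip_width: -0.0002
[0.53070136 0.08823493 0.11261432] 0.053403155913850406 -165.06295000527209
(np.float64(68.49393061547586), np.float32(129.08505)) (np.float64(69.173079891097), np.float32(148.2897))
```

```bash
python3 -m pendant '[{"slide":[-0.0027,0.0108,0],"rotation":[0,0,0],"hand":1},{"slide":[-0.0031,0.0218,0],"rotation":[0,0,0],"hand":1},{"slide":[-0.0011,0.0327,0],"rotation":[0,0,0],"hand":1},{"slide":[0.003,0.043,0],"rotation":[0,0,0],"hand":1},{"slide":[0.0092,0.0522,0],"rotation":[0,0,0],"hand":1}]'
python3 - <<'E'
from h import *
f=viewer.grab_frame('side'); p=robot.observe()['tool_pos']; d=p[:2]-[.5823,.102]; print(p,np.hypot(*d),np.rad2deg(np.arctan2(d[1],d[0])))
c=(.5823,.102); print(line_angle(f,c,0.126,[.035,.04,.045,.05,.055],False),line_angle(f,c,0.106,[.0625,.064,.0655],False))
cv2.imwrite('pics/side3c.png',cv2.resize(f['img'][100:300,160:400,::-1],(720,600)))
E
```

```text
time: 4.93
tool_pos: [0.541, 0.1394, 0.112]
eef_rot: [-0.0, 0.139, 0.99, 0.0]
contact_force: [-1.0, -2.2, -0.6]
grip_width: 0.0002
[0.54199992 0.14086741 0.11191084] 0.055989033388480484 136.0367527854887
(np.float64(75.15478452818006), np.float32(52.65732)) (np.float64(19.46734033074423), np.float32(74.0428))
```

View pics/side3c.png

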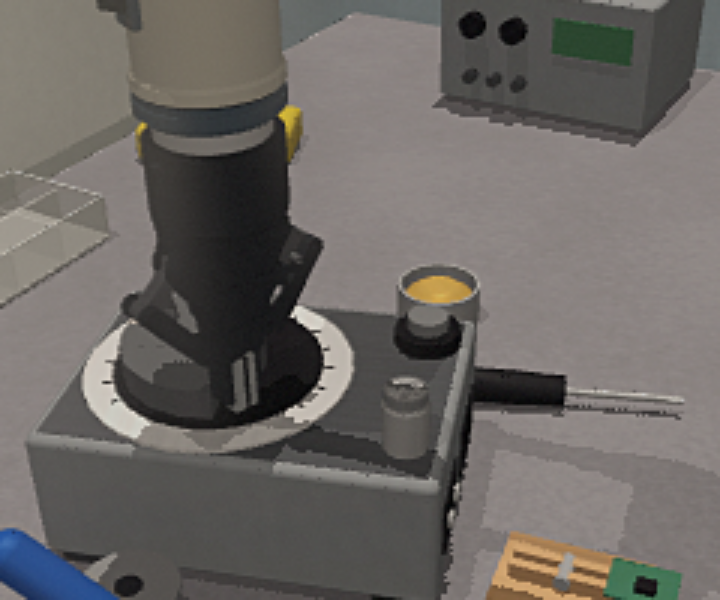

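Run:
```python
from h import *
c=np.array([.5823,.102]);P=lambda a:c+.053*np.array([np.cos(np.deg2rad(a)),np.sin(np.deg2rad(a))])
p=robot.observe()['tool_pos'];print(p)
print([np.round(P(a)-p[:2],4).tolist() for a in (-234,-245,-256,-266)])
```

```text
[0.54199992 0.14086741 0.11191084]
[[0.0091, 0.004], [0.0179, 0.0092], [0.0275, 0.0126], [0.0366, 0.014]]
```

```bash
python3 -m pendant '[{"slide":[0.009,0.004,0],"rotation":[0,0,0],"hand":1},{"slide":[0.018,0.009,0],"rotation":[0,0,0],"hand":1},{"slide":[0.0275,0.0126,0],"rotation":[0,0,0],"hand":1},{"slide":[0.0366,0.014,0],"rotation":[0,0,0],"hand":1},{"slide":[0.0366,0.014,0],"rotation":[0,0,0],"hand":1}]'
python3 - <<'E'
from h import *
p=robot.observe()['tool_pos']; d=p[:2]-[.5823,.102]; print(p,np.hypot(*d),np.rad2deg(np.arctan2(d[1],d[0])))
c=(.5823,.102)
for n in ['side','top']:
  f=viewer.grab_frame(n); print(line_angle(f,c,0.126,[.035,.04,.045,.05,.055],False),line_angle(f,c,0.106,[.0625,.064,.0655],False),line_angle(f,c,0.103,[.078,.080,.082],True))
  y,x=(100,160) if n=='side' else (100,130)
  cv2.imwrite('pics/%s4c.png'%n,cv2.resize(f['img'][y:y+200,x:x+240,::-1],(720,600)))
E
```

```text
time: 5.4
tool_pos: [0.5787, 0.1527, 0.1115]
eef_rot: [-0.0, 0.139, 0.99, 0.0]
contact_force: [0.8, 0.3, -0.2]
grip_width: 0.0002
[0.5787294  0.15271432 0.11154763] 0.05083986003238688 94.02733122357897
(np.float64(-71.35477447157801), np.float32(50.885975)) (np.float64(-62.44679740326292), np.float32(62.422806)) (np.float64(-55.51985660297077), np.float32(112.293304))
(np.float64(177.51855094512334), np.float32(101.88992)) (np.float64(-178.99839896418283), np.float32(134.00125)) (np.float64(5.2118414528651344), np.float32(171.83842))
```

View pics/side4c.png

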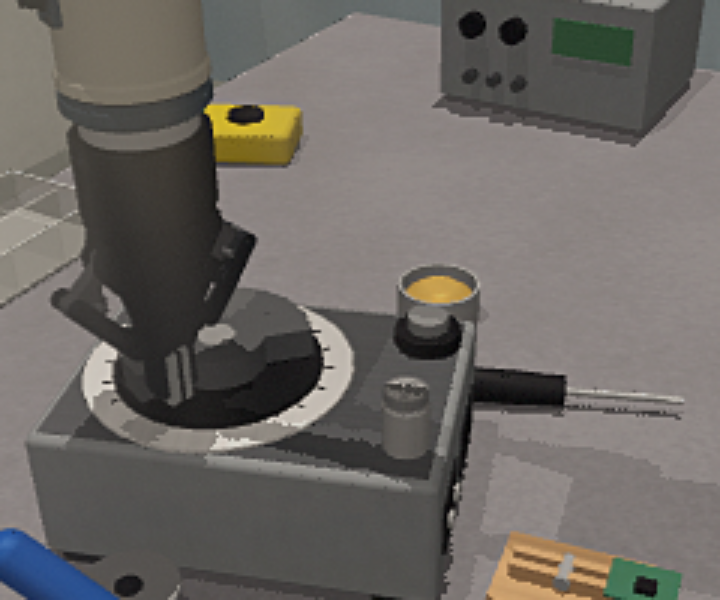

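View pics/top4c.png

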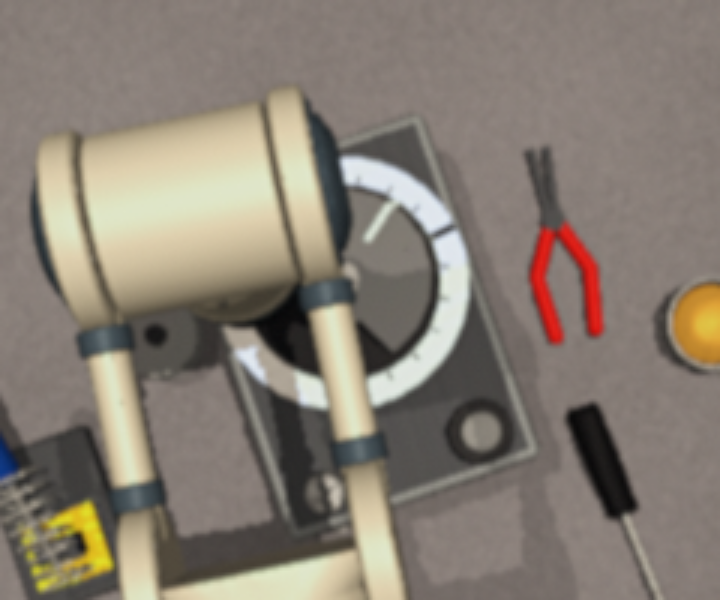

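The top view shows both the mark (395,203) and the long line (443,231) with the arm in place. I'll measure them in an angular window.

```bash
cat >> h.py <<'E'
def wl(f,ax,z,rs,dark,lo,hi):
    a=polar(f,ax,rs[0],z)[0]; G=np.mean([polar(f,ax,r,z)[1] for r in rs],axis=0); k=(a>lo)&(a<hi); a=a[k]; h=G[k]-np.median(G[k]); h=-h if dark else h
    i=np.argmax(h); w=np.where(abs(a-a[i])<6,np.clip(h-0.3*h[i],0,None),0); return round(float((a*w).sum()/w.sum()),2),int(h[i])
def st(n='top',lo=-85,hi=-15):
    f=viewer.grab_frame(n); c=(.5823,.102)
    p=robot.observe()['tool_pos']; d=p[:2]-c; print(p.round(4),'finger r,ang',np.hypot(*d).round(4),np.rad2deg(np.arctan2(d[1],d[0])).round(1))
    print(n,'idx top',wl(f,c,.126,[.035,.04,.045,.05,.055],0,lo,hi),'skirt',wl(f,c,.106,[.0625,.064,.0655],0,lo,hi),'tgt',wl(f,c,.103,[.078,.08,.082],1,-80,-50))
    return f
E
python3 - <<'E'
from h import *
st()
c=np.array([.5823,.102]);P=lambda a,r=.053:c+r*np.array([np.cos(np.deg2rad(a)),np.sin(np.deg2rad(a))])
p=P(93.5,.0517)
for a in (88,82,77,72,67): print(a,np.round(P(a)-p,4))
E
```

```text
[0.5776 0.1522 0.112 ] finger r,ang 0.0504 95.4
top idx top (-33.65, 89) skirt (-33.0, 101) tgt (-63.1, 131)
88 [0.005  0.0014]
82 [0.0105 0.0009]
77 [0.0151 0.    ]
72 [ 0.0195 -0.0012]
67 [ 0.0239 -0.0028]
```

```bash
python3 -m pendant '[{"slide":[0.005,0.0014,0],"rotation":[0,0,0],"hand":1},{"slide":[0.0105,0.001,0],"rotation":[0,0,0],"hand":1},{"slide":[0.015,0,0],"rotation":[0,0,0],"hand":1},{"slide":[0.0195,-0.0012,0],"rotation":[0,0,0],"hand":1},{"slide":[0.0195,-0.0012,0],"rotation":[0,0,0],"hand":1}]'
python3 - <<'E'
from h import *
st();st()
E
```

```text
time: 5.97
tool_pos: [0.5981, 0.1503, 0.1123]
eef_rot: [0.0, 0.14, 0.99, 0.0]
contact_force: [0.0, -0.3, -0.6]
grip_width: 0.0
[0.5978 0.1504 0.1123] finger r,ang 0.0508 72.2
top idx top (-55.28, 87) skirt (-55.02, 102) tgt (-63.1, 125)
[0.5976 0.1505 0.1123] finger r,ang 0.0509 72.5
top idx top (-55.27, 87) skirt (-55.03, 101) tgt (-63.1, 124)
```

```bash
python3 -m pendant '[{"slide":[0.0027,-0.0008,0],"rotation":[0,0,0],"hand":1},{"slide":[0.0053,-0.0017,0],"rotation":[0,0,0],"hand":1},{"slide":[0.0053,-0.0017,0],"rotation":[0,0,0],"hand":1},{"slide":[0.0053,-0.0017,0],"rotation":[0,0,0],"hand":1}]'
python3 - <<'E'
from h import *
st();st()
E
```

```text
time: 6.4
tool_pos: [0.6026, 0.1489, 0.1123]
eef_rot: [0.0, 0.14, 0.99, -0.0]
contact_force: [-0.3, -0.0, 0.1]
grip_width: 0.0003
[0.6026 0.1489 0.1123] finger r,ang 0.0511 66.6
top idx top (-61.13, 80) skirt (-60.67, 99) tgt (-63.13, 125)
[0.6025 0.1489 0.1123] finger r,ang 0.0511 66.7
top idx top (-61.13, 80) skirt (-60.67, 100) tgt (-63.12, 125)
```

```bash
python3 -m pendant '[{"slide":[0.001,-0.0004,0],"rotation":[0,0,0],"hand":1},{"slide":[0.0019,-0.0008,0],"rotation":[0,0,0],"hand":1},{"slide":[0.0019,-0.0008,0],"rotation":[0,0,0],"hand":1},{"slide":[0.0019,-0.0008,0],"rotation":[0,0,0],"hand":1}]'
python3 - <<'E'
from h import *
f=st();st('side',-80,-50)
cv2.imwrite('pics/top5c.png',cv2.resize(f['img'][140:220,220:300,::-1],(600,600),interpolation=cv2.INTER_CUBIC))
E
```

```text
time: 6.83
tool_pos: [0.6043, 0.1482, 0.1123]
eef_rot: [-0.0, 0.139, 0.99, 0.0]
contact_force: [-0.5, 0.1, -0.2]
grip_width: 0.0
[0.6043 0.1482 0.1122] finger r,ang 0.0511 64.6
top idx top (-63.21, 81) skirt (-63.05, 88) tgt (-63.15, 125)
[0.6043 0.1482 0.1123] finger r,ang 0.0512 64.6
side idx top (-63.83, 99) skirt (-57.83, 53) tgt (-54.24, 7)
```

View pics/top5c.png

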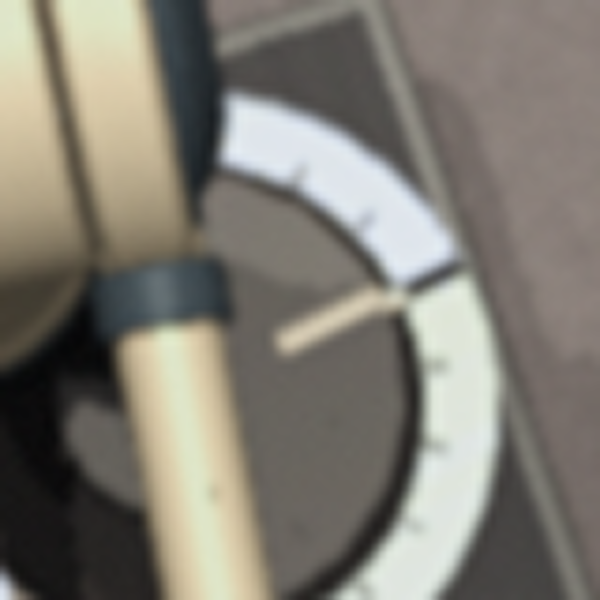

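The mark lines up with the long line: -63.1° against -63.15°, and in the crop the mark (390,298) continues into the line at (435,280). Backing off the wall and lifting out.

```bash
python3 -m pendant '[{"slide":[-0.003,0.0014,0],"rotation":[0,0,0],"hand":1},{"slide":[-0.0055,0.0025,0],"rotation":[0,0,0],"hand":1},{"slide":[-0.0055,0.0025,0.01],"rotation":[0,0,0],"hand":1},{"slide":[-0.0055,0.0025,0.035],"rotation":[0,0,0],"hand":1},{"slide":[-0.0055,0.0025,0.07],"rotation":[0,0,0],"hand":1}]'
python3 -m pendant '[{"slide":[-0.025,-0.03,0.01],"rotation":[0,0,0],"hand":1},{"slide":[-0.05,-0.06,0.01],"rotation":[0,0,0],"hand":1},{"slide":[-0.075,-0.09,0.01],"rotation":[0,0,0],"hand":1},{"slide":[-0.1,-0.12,0.01],"rotation":[0,0,0],"hand":1},{"slide":[-0.113,-0.14,0],"rotation":[0,0,0],"hand":1}]'
python3 - <<'E'
from h import *
f=st('side',-75,-50)
print(viewer.mark_of(f,'go_top')[:1]); cv2.imwrite('pics/side6c.png',cv2.resize(f['img'][100:300,160:400,::-1],(720,600)))
f=st('top'); print(viewer.mark_of(f,'go_top')[:1]); print(robot.observe()['contact_force'])
cv2.imwrite('pics/top6c.png',cv2.resize(f['img'][100:300,130:370,::-1],(720,600)))
E
```

```text
time: 7.35
tool_pos: [0.5972, 0.1504, 0.1799]
eef_rot: [-0.003, 0.139, 0.99, -0.001]
contact_force: [0.7, 0.7, -0.2]
grip_width: 0.0001
time: 7.77
tool_pos: [0.4848, 0.0087, 0.1858]
eef_rot: [0.003, 0.14, 0.99, -0.0]
contact_force: [0.2, -0.3, 0.9]
grip_width: -0.0001
[0.4829 0.0064 0.1825] finger r,ang 0.1379 -136.1
side idx top (-63.79, 107) skirt (-57.77, 53) tgt (-78.4, 11)
[{'position': [0.4817, 0.0081, 0.1215], 'p': 0.43}]
[0.4852 0.0096 0.183 ] finger r,ang 0.134 -136.4
top idx top (-63.05, 88) skirt (-63.1, 92) tgt (-63.1, 131)
[]
[ 0.31337847 -0.54860429 -0.18511695]
```

View pics/side6c.png

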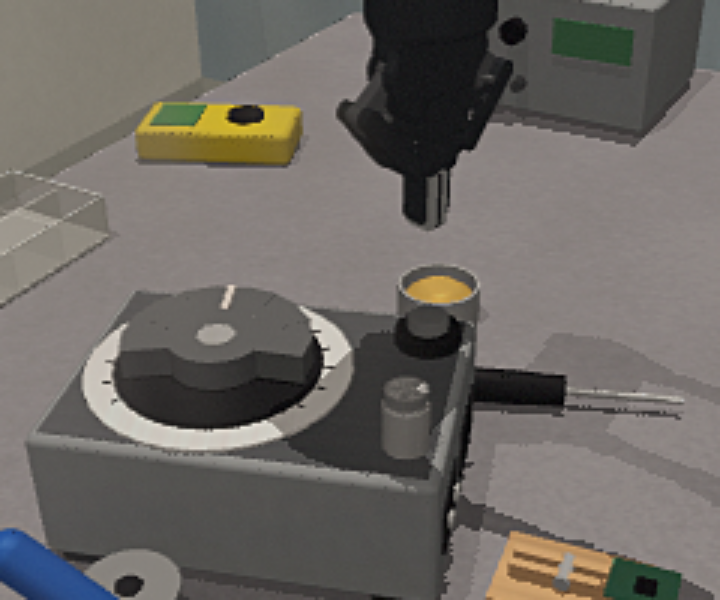

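View pics/top6c.png

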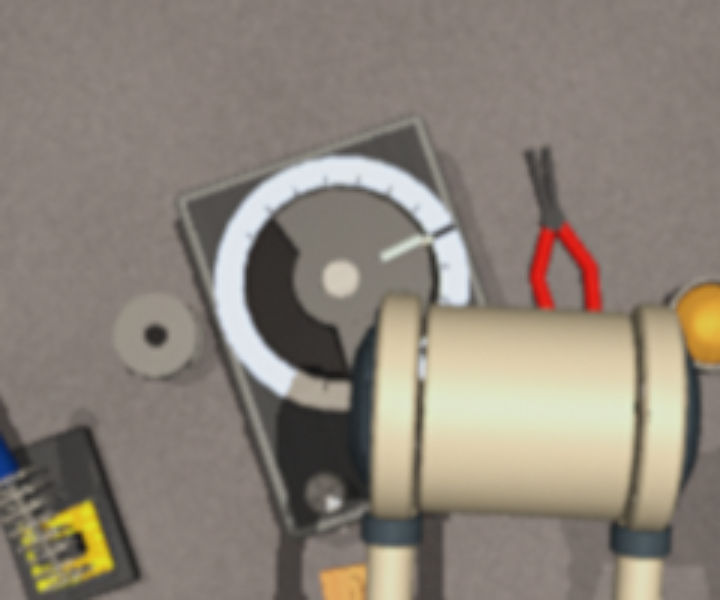

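The mark stays on the line (-63.05/-63.10° against -63.10°) and the closed fingers hang over the button. Going down.

```bash
python3 -m pendant '[{"slide":[-0.001,0,-0.02],"rotation":[0,0,0],"hand":1},{"slide":[-0.001,0,-0.04],"rotation":[0,0,0],"hand":1},{"slide":[-0.001,0,-0.052],"rotation":[0,0,0],"hand":1},{"slide":[-0.001,0,-0.052],"rotation":[0,0,0],"hand":1},{"slide":[-0.001,0,-0.052],"rotation":[0,0,0],"hand":1}]'
python3 - <<'E'
from h import *
for _ in range(2): f=viewer.grab_frame('side')
print(robot.observe()['tool_pos'],pix(f,[.4835,.0085,.122]))
cv2.imwrite('pics/side7c.png',cv2.resize(f['img'][140:240,250:370,::-1],(720,600),interpolation=cv2.INTER_CUBIC))
E
```

```text
time: 8.38
tool_pos: [0.4849, 0.0114, 0.1301]
eef_rot: [-0.001, 0.139, 0.99, 0.0]
contact_force: [0.7, 0.4, 0.7]
grip_width: -0.0003
[0.48557333 0.01106243 0.13159061] [301.04285486 203.51501247]
```

View pics/side7c.png

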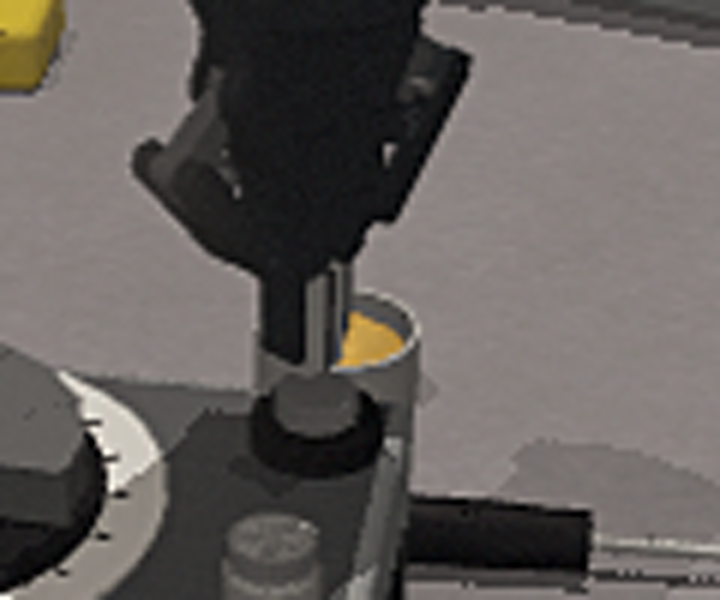

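```bash
python3 -m pendant '[{"slide":[-0.002,-0.002,-0.003],"rotation":[0,0,0],"hand":1},{"slide":[-0.002,-0.002,-0.007],"rotation":[0,0,0],"hand":1},{"slide":[-0.002,-0.002,-0.01],"rotation":[0,0,0],"hand":1},{"slide":[-0.002,-0.002,-0.013],"rotation":[0,0,0],"hand":1},{"slide":[-0.002,-0.002,-0.013],"rotation":[0,0,0],"hand":1}]'
python3 -m pendant '[{"slide":[0,0,-0.002],"rotation":[0,0,0],"hand":1},{"slide":[0,0,-0.003],"rotation":[0,0,0],"hand":1},{"slide":[0,0,-0.003],"rotation":[0,0,0],"hand":1}]'
```

```text
time: 8.9
tool_pos: [0.4831, 0.0086, 0.1174]
eef_rot: [0.001, 0.14, 0.99, 0.0]
contact_force: [0.7, -0.9, 3.5]
grip_width: 0.0002
time: 9.15
tool_pos: [0.4832, 0.0085, 0.116]
eef_rot: [0.001, 0.139, 0.99, -0.0]
contact_force: [-1.9, -1.2, 9.4]
grip_width: 0.0
```

```bash
python3 -m pendant '[{"slide":[0,0,-0.001],"rotation":[0,0,0],"hand":1},{"slide":[0,0,-0.001],"rotation":[0,0,0],"hand":1},{"slide":[0,0,-0.001],"rotation":[0,0,0],"hand":1}]'
```

```text
time: 9.4
tool_pos: [0.4832, 0.0085, 0.1159]
eef_rot: [0.001, 0.139, 0.99, -0.0]
contact_force: [-4.8, -0.4, 12.8]
grip_width: 0.0003
```

The force has risen to 13 N with no further travel, at z = 0.116, so the button is fully down. Releasing.

```bash
python3 -m pendant '[{"slide":[0,0,0.005],"rotation":[0,0,0],"hand":1},{"slide":[0,0,0.015],"rotation":[0,0,0],"hand":1},{"slide":[0,0,0.035],"rotation":[0,0,0],"hand":1},{"slide":[0,0,0.07],"rotation":[0,0,0],"hand":1},{"slide":[0,0,0.1],"rotation":[0,0,0],"hand":1}]'
python3 -m pendant '[{"slide":[0,-0.04,0.02],"rotation":[0,0,0],"hand":1},{"slide":[0,-0.08,0.02],"rotation":[0,0,0],"hand":1},{"slide":[0,-0.12,0.02],"rotation":[0,0,0],"hand":1},{"slide":[0,-0.16,0.02],"rotation":[0,0,0],"hand":1},{"slide":[0,-0.16,0.02],"rotation":[0,0,0],"hand":1}]'
python3 - <<'E'
from h import *
f=st('top')
cv2.imwrite('pics/top8c.png',cv2.resize(f['img'][100:300,130:370,::-1],(720,600)))
for k in ['go_top','tip_pot','spool']: print(k,viewer.mark_of(f,k)[:1])
f=st('side',-75,-50)
for k in ['go_top','tip_pot','spool']: print(k,viewer.mark_of(f,k)[:1])
cv2.imwrite('pics/side8c.png',cv2.resize(f['img'][100:300,160:400,::-1],(720,600)))
E
```

```text
time: 9.82
tool_pos: [0.482, 0.0088, 0.2138]
eef_rot: [-0.001, 0.139, 0.99, -0.0]
contact_force: [0.6, -0.6, 0.3]
grip_width: -0.0
time: 10.23
tool_pos: [0.4817, -0.1572, 0.2324]
eef_rot: [-0.001, 0.143, 0.99, -0.001]
contact_force: [0.5, -0.4, -0.3]
grip_width: 0.0001
[ 0.482  -0.1543  0.2324] finger r,ang 0.2752 -111.4
top idx top (-63.06, 90) skirt (-63.1, 95) tgt (-63.1, 130)
go_top [{'position': [0.4855, 0.0096, 0.1204], 'p': 0.7}]
tip_pot [{'position': [0.4427, 0.1103, 0.0955], 'p': 0.58}]
spool [{'position': [0.5524, 0.2408, -0.0004], 'p': 0.66}]
[ 0.4829 -0.1501  0.2332] finger r,ang 0.271 -111.5
side idx top (-63.8, 105) skirt (-57.77, 52) tgt (-78.46, 11)
go_top [{'position': [0.4825, 0.0065, 0.1208], 'p': 0.51}]
tip_pot [{'position': [0.4448, 0.1124, 0.1019], 'p': 0.78}]
spool [{'position': [0.5537, 0.2402, 0.0006], 'p': 0.76}]
```

View pics/top8c.png

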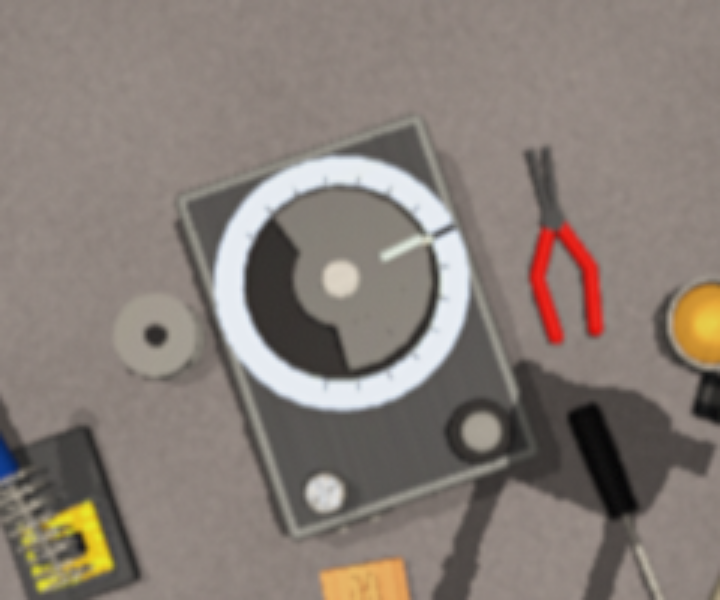

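View pics/side8c.png

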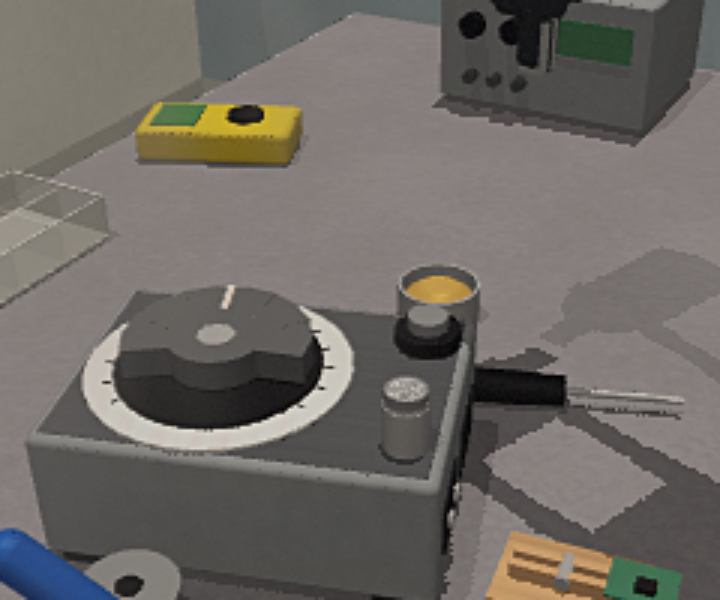

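The unobstructed top view shows the mark running straight into the long line (about (432,240) in the crop). The button is back up, the other things stand where they were, and the arm is clear.

```bash
python3 -c "
from bench import hand_in
print(hand_in())"
```

```text
the job is handed in; nothing more can be done
None
```

The job is handed in at about 10.3 s of the 64 s allowed: the dial is on the long line, and after that I pressed the button and it came back up.

- **Dial:** I turned it about 212° clockwise with the closed fingertips in the notch, then backed off the end wall and lifted out. In the last top picture the mark is at -63.06° (on the dial's top) and -63.10° (on the skirt), and the long line is at -63.10°. The side camera put the mark on the dial's top at -63.8°. Its line and skirt readings there were unusable because the dial's body hides them.
- **Button:** I pressed straight down to about z = 0.116 m, which is the full 6 mm of travel. The force rose from 9.4 to 12.8 N with no further movement, so it was at its stop. After release the networks put the cap's top at about 0.121 m, which is up.
- **Other things:** By the networks, the pot and spool are where they started, to within a few millimetres. The pliers, screwdriver, tin and board holder look unmoved in the pictures, but I did not measure them or check the iron stand closely. The arm ended clear of everything.

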